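Unhook the marker caddy and set it in its tray

ROBOT

A 7-joint arm with a two-finger parallel gripper is mounted at the origin on the work surface. World frame = base frame: x ahead of the robot, y to its left, z up, the work surface at z = 0. Lengths are in m, angles in rad, forces in N, time in s.
With the tool pointing down it reaches from about 0.4 to 0.925 m from the base axis. Payload 5.6 kg.
Tool frame: the origin (TCP) lies on the centre line of the jaws, within the pads' length; the fingertips stand 25 mm ahead of it and the grasp point (between the pads) lies 6 mm ahead of it; y points along the fingers, x is the direction in which the jaws open and shut, and the axes are right-handed (so a half turn about y gives the same grasp; the last joint's range is limited). The gripper opens to 85 mm and grips with 20 to 120 N. Pads are 22 mm wide; open, the fingers measure 114 mm over their backs; the gripper's body (76 mm by 85 mm) begins 54 mm behind the grasp point. The pads swing forward as they close: fully open they stand 13 mm farther back than shut.
Start: joints at [1.058, 0.468, -0.012, 1.603, 0.006, 1.071, -0.056], TCP at [0.294, -0.58, 0.256] pointing down, gripper open.
Joint ranges: [-2.53, 2.53], [-0.31, 2.02], [-1.57, 1.55], [0.28, 2.44], [-1.29, 4.43], [0.15, 1.84], [-2.92, 2.92]. Speed limits (rad/s): [2.57, 2.57, 3.14, 3.14, 3.14, 3.14, 3.14].

INTERFACE

Orientations are given as a 3x3 rotation matrix whose columns are the frame's x, y, z axes.
In Python, from cell import ctrl, effector, cams gives the robot as it stands. Calls block until the motion is done:
- ctrl.move_ptp(position, orientation): joint-space move of the TCP to a pose.
- ctrl.move_linear(position, vel=0.15, attitude=None, stop_force=None): straight line of the TCP; attitude=None keeps the orientation; vel is the mean speed in m/s. With stop_force (N) it stops when the force on the tool has changed by that much, and returns True; else False.
- ctrl.goto_joints(angles): joint-space move.
- effector.release() and effector.grab(newtons=None): open the fingers fully, or close them until they stop; newtons is the grip in N (None keeps the last).
- ctrl.hold(seconds).
- ctrl.ik(position, orientation): joint angles nearest the present ones, or None.
- ctrl.read_state(): the state.
- cams.snapshot(name): name is "scene" or "top" or "wrist"; returns a dict with "img" (400x640x3 uint8, red, green, blue), "K" (3x3 intrinsics, pixels), "cam_to_world" (4x4, takes a point from camera to world coordinates); the wrist camera has in their place "hand_eye" (4x4, takes a point from camera to tool coordinates, whose origin is the TCP and whose axes are the tool frame's). Camera axes: x right, y down, z forward; pixel columns grow to the right and rows downward; lengths in m; the calibration is good to about 2 mm. A picture is of the moment at which its call begins: read the wrist's pose just before it. There is no depth.
A pose or a line that the arm cannot do raises ctrl.MotionError and nothing moves.
- ctrl.finish_job(): hands the job in, once; it reports no verdict.
The state is a dict: "t": time; "joints": joint angles; "joint_vel": joint speeds; "joint_torque": joint torques, N m; "tool_pos": TCP position; "tool_rot": TCP orientation; "force": force on the tool from outside, world axes, zero at the start; "moment": the same for the moment, N m; "width": finger opening in m.
Only numpy, scipy, OpenCV 4.12 (cv2) and the standard library are available. Lean on these libraries where they do the work, as an engineer would, in place of code of your own. Each camera call takes 0.05 s, during which the arm holds its last target. There are 200 camera calls.

TASK

Take the marker caddy down from its deep hook: lift it against the light spring catch until its bar is felt to be past the upturned tip, never pulling hard against the tip or jamming against the stop above, and only then draw it out towards the open side. Then set it down gently, flat inside the shallow wooden tray, and let go, without disturbing the other things on the table.

Things in the scene. Friction and masses are not known exactly. Their poses are not given: they have to be found in the camera images.
- caddy: Marker caddy, 0.28 to 0.46 kg: blue open box 84 (x) x 110 (y) x 50 mm (z), five markers along its front (-x) wall (tops at 125 mm). Across its middle (x = 0) stands a flat frame: two steel uprights (10 x 8 mm, y +-51 mm) with a hanging bar and, on top, a grip bar. Origin: centre of the underside, z up. It hangs upright, underside 25 mm above the table, axes roughly parallel to the stand's.
- caddy_bar (a point): Middle of the caddy's round steel hanging bar: 8 mm thick, along the caddy's y, axis 134 mm above its underside. It rests on the hook's saddle.
- caddy_grip (a point): Middle of the caddy's wooden grip bar: 10 mm thick in x, 110 mm long in y, 220 to 246 mm above the caddy's underside. Pinch it from above, fingers closing along the caddy's x; it is straight above the hanging bar.
- stand: Fixed steel hook stand. Origin on the table straight below the saddle that bears the caddy's bar; z up; x points from the hook's mouth back to its post, so the caddy comes out along -x. Base plate 150 x 90 x 10 mm at x -30 to 120 mm; post at x 77 to 95 mm, top 245 mm above the table. More than 20 N on any part of the stand is too much.
- saddle (a point): Saddle, 155 mm above the table, 16 mm wide in y. The bar has 4 mm of play either way between a back stop (10 mm high) and the upturned tip in front (stand's x -14 to -8 mm). The tip is on a guard bracket clamped at a height that differs each time and is not measured: its top is 20 to 46 mm above the saddle. The caddy's box passes at least 9 mm below the bracket throughout.
- mouth (a point): Fixed point 30 mm out from the saddle. The guard bracket also has a spring catch closing the mouth: a black foot over the bar, 2 mm below the tip's top, under a steel roof (21 to 27 mm above the tip). Pushed up it gives from about 2 N, plus 0.6 N per mm. Raised 10 mm (8 N beyond the caddy's weight) the bar just clears the tip; hard stop at 17 mm (12 N). About 10 N is the middle.
- tray: Shallow plywood tray, fixed to the table, outside 118 (x) x 144 (y) x 22 mm, walls and floor 5 mm thick, inside 108 x 134 mm. Origin: centre of its underside on the table. The caddy's long side (y) goes along the tray's long side (y), either way round; 12 mm of room on every side.
- cup: Bystander, to be left alone: paper cup, 76 mm wide, 92 tall.
- mug: Bystander, to be left alone: white mug, 80 mm wide, 90 tall, handle at +y.
- brush: Bystander, to be left alone: flat paint brush lying on the table.
- ornament: Bystander, to be left alone: dark wooden disc, 60 mm across, 12 thick.
- block: Bystander, to be left alone: rounded wooden piece 55 x 40 x 15 mm.
- varnish: Bystander, to be left alone: amber jar, 60 mm wide, 110 tall.
- marker: Bystander, to be left alone: white marker pen lying, 130 mm long.

How it is judged:
By the outcome, as a careful person would: the job done as asked, in the order asked, and still so for the second after the job is handed in, with the robot touching nothing.
It also fails if it takes over 61 s, if anything falls off the work surface, if the arm or the gripper's body presses on something with over 40 N, if the wrist force passes 120 N, or if a joint passes its speed limit or range.

## Working session

There is one attempt and no reset: what is moved stays moved. The work goes in short steps, each a Python script; the robot and the scene stay as the last script left them, time stands still between calls to the robot, and variables do not carry over. Pictures are saved under pics/ and viewed, about 8 in all and at most 12, crops included, and the job is handed in when it is done.

```bash
ls; mkdir -p pics; cat > h.py <<'E'
import numpy as np, cv2
from cell import ctrl, effector, cams
def save(n,img): cv2.imwrite(f'pics/{n}.png',cv2.cvtColor(np.ascontiguousarray(img),cv2.COLOR_RGB2BGR))
def ray(s,u,v,T=None):
    T=s['cam_to_world'] if T is None else T
    d=np.linalg.inv(s['K'])@[u,v,1.]; return T[:3,3],T[:3,:3]@d
def onplane(s,u,v,z,T=None):
    o,d=ray(s,u,v,T); return o+d*(z-o[2])/d[2]
def proj(s,p,T=None):
    T=s['cam_to_world'] if T is None else T
    c=np.linalg.inv(T)@np.append(p,1); q=s['K']@c[:3]; return q[:2]/q[2]
E
python3 - <<'E'
from h import *
for n in('scene','top'):
    s=cams.snapshot(n); save(n,s['img']); np.savez(n,**s); print(n,s['K'].round(1),s['cam_to_world'].round(3))
print(ctrl.read_state())
E
```

```text
pics
scene [[483.7   0.  325.7]
 [  0.  483.7 196.4]
 [  0.    0.    1. ]] [[-0.329  0.682 -0.653  1.374]
 [ 0.944  0.232 -0.233  0.304]
 [-0.007 -0.693 -0.721  1.105]
 [ 0.     0.     0.     1.   ]]
top [[437.4   0.  312.5]
 [  0.  437.4 198.3]
 [  0.    0.    1. ]] [[-0.009 -0.988  0.152  0.413]
 [-1.     0.012  0.018 -0.003]
 [-0.02  -0.152 -0.988  1.272]
 [ 0.     0.     0.     1.   ]]
{'t': 0.1, 'joints': array([ 1.0579919 ,  0.46830286, -0.01159058,  1.6035206 ,  0.00593372,
        1.0713812 , -0.05629549]), 'joint_vel': array([ 0.00056985, -0.00238657,  0.00113564, -0.0015117 ,  0.00044366,
       -0.00038703,  0.00034667]), 'joint_torque': array([ 8.91344462e-04, -5.33518839e+01,  2.17067212e-02, -2.51965410e+01,
        1.15371318e-02,  4.34400819e-03,  1.25255863e-05]), 'tool_pos': array([ 0.29401096, -0.57919816,  0.25542912]), 'tool_rot': array([[ 4.52619713e-01, -7.68582262e-04,  8.91703317e-01],
       [-8.91702254e-01,  1.37782176e-03,  4.52620361e-01],
       [-1.57648421e-03, -9.99998755e-01, -6.17172482e-05]]), 'force': array([-0.18295518, -0.37573581, -0.29740808]), 'moment': array([-0.00778413,  0.0291181 ,  0.03136094]), 'width': 0.08523613083441}
```

View pics/scene.png

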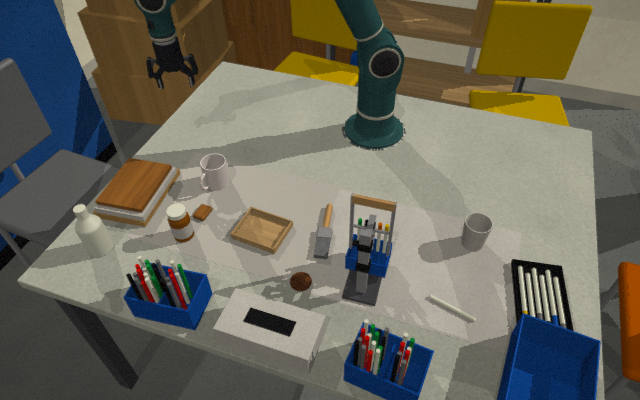

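View pics/top.png

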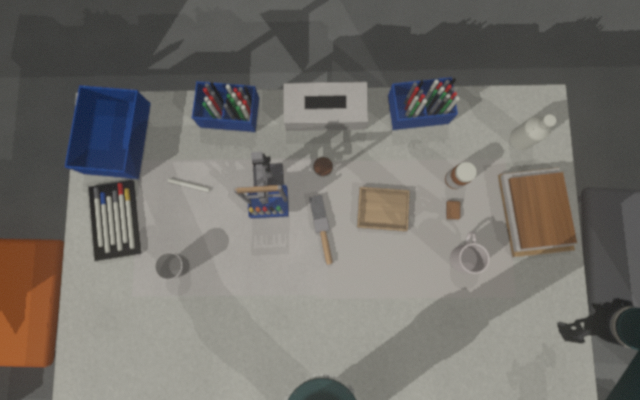

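```bash
python3 - <<'E'
from h import *
t=np.load('top.npz')['img'][140:260,225:425]; s=np.load('scene.npz')['img'][180:310,220:420]
a=cv2.resize(t,None,fx=4,fy=4,interpolation=cv2.INTER_CUBIC); save('topc',a)
save('scenec',cv2.resize(s,None,fx=4,fy=4,interpolation=cv2.INTER_CUBIC))
E
```

```text
(no output)
```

View pics/topc.png

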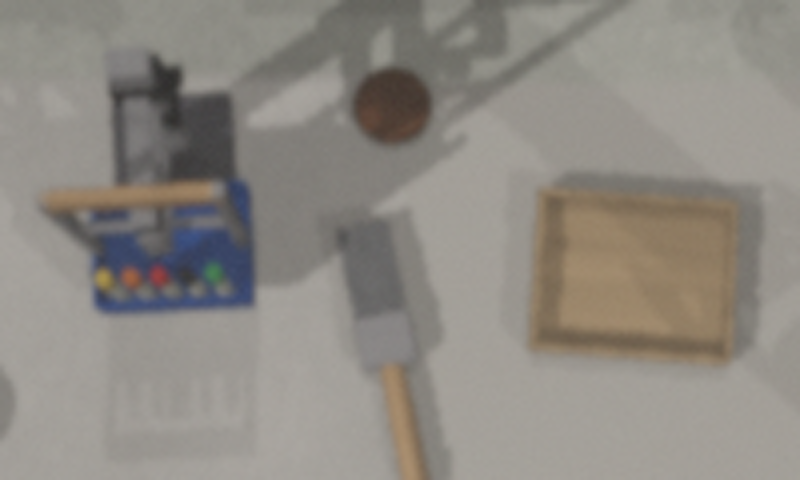

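View pics/scenec.png

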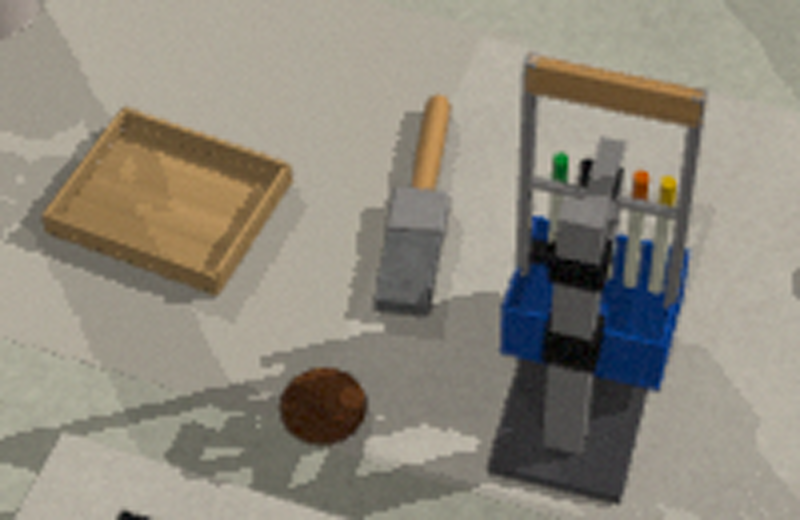

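```bash
python3 - <<'E'
from h import *
t=np.load('top.npz'); s=np.load('scene.npz')
T=lambda u,v,z: onplane(t,225+u/4,140+v/4,z)
S=lambda u,v,z: onplane(s,220+u/4,180+v/4,z)
print('grip top', T(42,198,.271),T(222,187,.271),'scene far top edge',S(527,55,.271),S(705,90,.271))
c=[T(*p,.022) for p in((540,188),(738,202),(732,360),(532,350))]
print('tray T',np.mean(c,0),c)
c=[S(*p,.022) for p in((125,108),(291,168),(216,292),(43,215))]
print('tray S',np.mean(c,0),c)
print('plate S',[S(*p,.01) for p in((490,470),(620,500))],'T',T(232,93,.01),T(115,93,.01))
print('disc',T(392,105,.006),'brush',T(345,240,.01),T(415,370,.01))
print('post top',T(130,70,.245))
E
```

```text
grip top [0.58957721 0.19441913 0.271     ] [0.59480252 0.08936842 0.271     ] scene far top edge [0.59074973 0.09124076 0.271     ] [0.58448022 0.19901605 0.271     ]
tray T [ 0.57265816 -0.18497463  0.022     ] [array([ 0.63651767, -0.11823085,  0.022     ]), array([ 0.62451107, -0.26058095,  0.022     ]), array([ 0.51050025, -0.25151092,  0.022     ]), array([ 0.51910367, -0.1095758 ,  0.022     ])]
tray S [ 0.5762082  -0.17877542  0.022     ] [array([ 0.50908238, -0.24539556,  0.022     ]), array([ 0.52428064, -0.10317051,  0.022     ]), array([ 0.64744098, -0.11009526,  0.022     ]), array([ 0.6240288 , -0.25644034,  0.022     ])]
plate S [array([0.71487812, 0.11271036, 0.01      ]), array([0.70896036, 0.19884051, 0.01      ])] T [0.71283931 0.10632167 0.01      ] [0.71399902 0.19314613 0.01      ]
disc [ 0.70310707 -0.01194795  0.006     ] brush [0.60188162 0.0235938  0.01      ] [ 0.50656635 -0.02608299  0.01      ]
post top [0.67202365 0.14762377 0.245     ]
```

```bash
cat >> h.py <<'E'
def R(yaw,f=1):
    c,s=np.cos(yaw)*f,np.sin(yaw)*f
    return np.array([[c,0,-s],[s,0,c],[0,-1,0]])
def wrist(n):
    st=ctrl.read_state(); s=dict(cams.snapshot('wrist')); T=np.eye(4); T[:3,:3]=st['tool_rot'];T[:3,3]=st['tool_pos']
    s['cam_to_world']=T@s['hand_eye']; np.savez(n,**s); save(n,s['img']); return s
E
python3 - <<'E'
from h import *
for f in(1,-1):
  for p,y in(([.49,.14,.33],.05),([.59,.143,.42],.05),([.57,-.18,.35],-.09)):
    q=ctrl.ik(p,R(y,f)); print(f,p,None if q is None else q.round(2))
print(cams.snapshot('wrist')['hand_eye'].round(3))
E
```

```text
1 [0.49, 0.14, 0.33] [ 0.37  0.26 -0.83  1.81  0.21  1.16 -0.48]
1 [0.59, 0.143, 0.42] [ 0.25  0.38 -0.74  1.46  0.25  1.4  -0.45]
1 [0.57, -0.18, 0.35] [ 0.56  0.33 -0.39  1.61  0.13  1.23  0.05]
-1 [0.49, 0.14, 0.33] [ 0.67  0.46 -1.3   1.8   0.47  1.24  2.43]
-1 [0.59, 0.143, 0.42] [ 0.53  0.62 -1.32  1.45  0.59  1.53  2.44]
-1 [0.57, -0.18, 0.35] [-0.65  0.6   1.36  1.68 -0.6   1.36 -2.43]
[[ 1.    -0.001  0.001  0.   ]
 [-0.001 -0.31   0.951 -0.117]
 [-0.001 -0.951 -0.31   0.081]
 [ 0.     0.     0.     1.   ]]
```

```bash
python3 - <<'E'
from h import *
ctrl.move_ptp([.57,-.12,.40],R(-.08)); ctrl.hold(.3); a=wrist('w_tray')
ctrl.move_ptp([.585,.143,.42],R(.05)); ctrl.hold(.3); b=wrist('w_cad')
st=ctrl.read_state(); print(st['t'],st['tool_pos'],st['force'],b['K'])
save('both',np.hstack([a['img'][:, 120:520],b['img'][:,120:520]]))
E
```

```text
3.8833 [0.58520664 0.1420524  0.41994685] [0.3478942  0.1246638  0.67982221] [[344.98853818   0.         311.78311113]
 [  0.         344.98853818 198.59063802]
 [  0.           0.           1.        ]]
```

View pics/both.png

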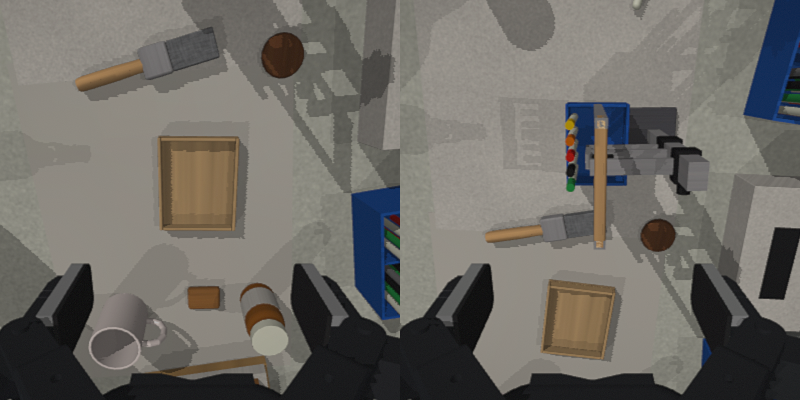

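```bash
python3 - <<'E'
from h import *
def rect(s,u0,u1,v0,v1,name):
    im=s['img'][v0:v1,u0:u1]; h=cv2.cvtColor(im,cv2.COLOR_RGB2HSV)
    m=((h[...,0]>5)&(h[...,0]<25)&(h[...,1]>75)&(h[...,2]>70)).astype(np.uint8)
    c=max(cv2.findContours(m,0,2)[0],key=cv2.contourArea)
    b=cv2.boxPoints(cv2.minAreaRect(c))+[u0,v0]; q=cv2.approxPolyDP(c,6,True)[:,0]+[u0,v0]
    print(name,b.round(1).tolist(),q.tolist()); return b,c[:,0]+[u0,v0]
a=np.load('w_tray.npz');b=np.load('w_cad.npz')
q,_=rect(a,270,370,125,240,'tray')
P=[onplane(a,*p,.022) for p in q]; print(np.array(P).round(4),np.mean(P,0))
for i in range(4):
    d=P[(i+1)%4]-P[i]; print(np.hypot(*d[:2]).round(4),np.degrees(np.arctan2(d[1],d[0])).round(2))
q,c=rect(b,305,332,95,260,'grip')
P=[onplane(b,*p,.271) for p in q]; print(np.array(P).round(4),np.mean(P,0))
for i in range(4):
    d=P[(i+1)%4]-P[i]; print(np.hypot(*d[:2]).round(4),np.degrees(np.arctan2(d[1],d[0])).round(2))
E
```

```text
tray [[278.0, 136.0], [358.0, 136.0], [358.0, 230.0], [278.0, 230.0]] [[279, 136], [280, 229], [354, 230], [358, 138]]
[[ 0.5245 -0.1049  0.022 ]
 [ 0.6382 -0.1143  0.022 ]
 [ 0.6323 -0.2597  0.022 ]
 [ 0.5082 -0.2494  0.022 ]] [ 0.57579226 -0.18206189  0.022     ]
0.114 -4.7
0.1455 -92.3
0.1245 175.28
0.1454 83.56
grip [[314.0, 127.0], [326.0, 127.0], [326.0, 247.0], [314.0, 247.0]] [[319, 127], [314, 240], [322, 247], [326, 129]]
[[0.586  0.1918 0.271 ]
 [0.5952 0.1922 0.271 ]
 [0.6012 0.0917 0.271 ]
 [0.591  0.0912 0.271 ]] [0.59333392 0.1417214  0.271     ]
0.0091 2.67
0.1007 -86.58
0.0102 -177.35
0.1007 92.8
```

```bash
python3 - <<'E'
from h import *
b=np.load('w_cad.npz');h=cv2.cvtColor(b['img'],cv2.COLOR_RGB2HSV)
m=((h[...,0]>5)&(h[...,0]<25)&(h[...,1]>75)&(h[...,2]>70))
L=[]
for v in range(135,240,3):
    u=np.where(m[v,306:332])[0]+306
    L.append(np.r_[onplane(b,u.min(),v,.271)[:2],onplane(b,u.max()+1,v,.271)[:2]])
L=np.array(L)
for k in(0,2):
    p=np.polyfit(L[:,k+1]-.145,L[:,k],1); print(p, (L[:,k]-np.polyval(p,L[:,k+1]-.145)).std())
im=b['img'][60:260,230:430]; save('wc',cv2.resize(im,None,fx=3,fy=3,interpolation=cv2.INTER_CUBIC))
E
```

```text
[-0.04484141  0.58840056] 0.00018971414046610945
[-0.04373068  0.59827028] 0.00023727398059970005
```

View pics/wc.png

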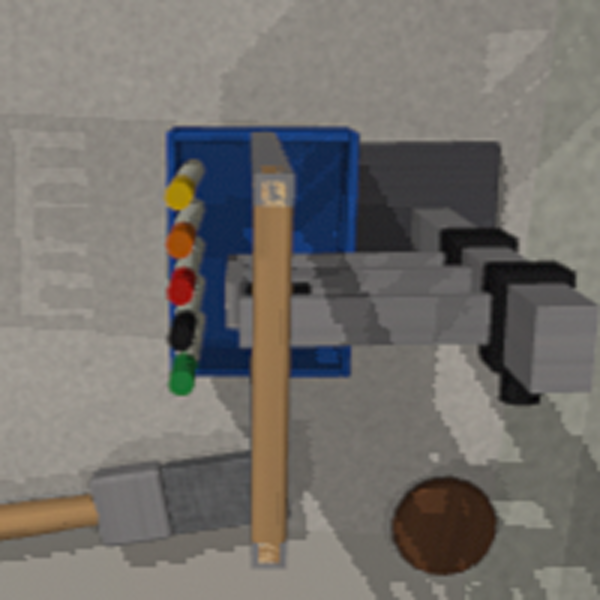

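```bash
python3 - <<'E'
from h import *
f=lambda: np.mean([(ctrl.hold(.05),ctrl.read_state()['force'])[1] for _ in range(4)],0)
Y=.044; x,y=.5933,.1455
print(ctrl.move_linear([x,y,.30],vel=.15,attitude=R(Y)), ctrl.move_linear([x,y,.268],vel=.05,stop_force=6))
F0=f(); st=ctrl.read_state(); print('F0',F0,st['tool_pos'])
effector.grab(60); F1=f(); st=ctrl.read_state(); print('F1',F1,'w',st['width'],st['tool_pos'])
p=st['tool_pos']
print(ctrl.move_linear([x,y,.274],vel=.02,stop_force=9)); ctrl.hold(.2); W=f(); print('W',W-F0,ctrl.read_state()['moment'],ctrl.read_state()['tool_pos'])
np.savez('st',F0=F0,W=W); print(ctrl.read_state()['t'])
E
```

```text
False False
F0 [-0.31561252 -0.05234676  0.43376162] [0.59346187 0.14558099 0.26835827]
F1 [-3.10780666 -0.50545686  3.39061843] w 0.008893046854239554 [0.59287232 0.14556233 0.26810961]
False
W [ 0.12428005 -0.14945213 -4.00630271] [-0.03025688 -0.01554605 -0.01553236] [0.59330351 0.14547408 0.27394116]
7.55
```

```bash
python3 - <<'E'
from h import *
f=lambda: np.mean([(ctrl.hold(.05),ctrl.read_state()['force'])[1] for _ in range(3)],0)
W=np.load('st.npz')['W']; x,y=.5933,.1455
r=ctrl.move_linear([x,y,.318],vel=.015,stop_force=2.5); F=f()-W; z=ctrl.read_state()['tool_pos'][2]; print(r,z,F)
if r:
  t=z
  for i in range(20):
    if F[2]<-9.6 or np.hypot(*F[:2])>4: break
    t+=.001 if F[2]>-8.8 else .0005
    ctrl.move_linear([x,y,t],vel=.015,stop_force=3); F=f()-W; print(round(t,4),ctrl.read_state()['tool_pos'].round(4),F.round(2))
print(ctrl.read_state()['t'])
E
```

```text
True 0.28052395016906984 [ 0.3620495  -0.33180929  0.16169143]
0.2815 [0.5932 0.1455 0.2814] [0.02 0.47 0.37]
0.2825 [0.5932 0.1455 0.2823] [ 0.61  0.7  -2.16]
0.2835 [0.5932 0.1455 0.2834] [ 0.32  0.22 -3.01]
0.2845 [0.5932 0.1455 0.2844] [-0.    0.2  -3.03]
0.2855 [0.5932 0.1455 0.2854] [ 0.05  0.59 -3.76]
0.2865 [0.5932 0.1455 0.2864] [-0.23 -0.1  -4.4 ]
0.2875 [0.5933 0.1455 0.2874] [ 0.48  0.1  -5.73]
0.2885 [0.5933 0.1455 0.2884] [ 0.52 -0.11 -6.11]
0.2895 [0.5933 0.1455 0.2895] [ 0.43  0.51 -6.28]
0.2905 [0.5932 0.1455 0.2905] [ 0.13  0.64 -6.81]
0.2915 [0.5933 0.1455 0.2914] [ 0.17 -0.04 -7.72]
0.2925 [0.5932 0.1455 0.2924] [ 0.03  0.6  -8.43]
0.2935 [0.5932 0.1455 0.2934] [-0.14  0.44 -9.32]
0.294 [0.5932 0.1455 0.294 ] [ 0.63  0.28 -9.47]
0.2945 [0.5933 0.1455 0.2945] [ 0.    0.17 -9.67]
14.775
```

```bash
python3 - <<'E'
from h import *
f=lambda: np.mean([(ctrl.hold(.05),ctrl.read_state()['force'])[1] for _ in range(3)],0)
W=np.load('st.npz')['W']; Y=.044; p0=np.array([.5933,.1455,.2945]); d=-np.array([np.cos(Y),np.sin(Y),0])
for s in(.006,.012,.018,.024,.03,.045):
    r=ctrl.move_linear(p0+d*s,vel=.03,stop_force=5); F=f()-W; st=ctrl.read_state(); print(s,r,st['tool_pos'].round(4),F.round(2))
    if np.hypot(*F[:2])>5 or F[2]<-11.5: break
print(st['t'])
E
```

```text
0.006 True [0.591  0.1446 0.2909] [ 5.46  2.3  -8.27]
15.1333
```

```bash
python3 - <<'E'
from h import *
W=np.load('st.npz')['W']
for i in range(3):
    ctrl.hold(.1); st=ctrl.read_state(); print(st['tool_pos'].round(4),(st['force']-W).round(2),st['tool_rot'][:,1].round(4),st['width'],st['joint_vel'].round(3),st['moment'].round(2))
E
```

```text
[0.591  0.1447 0.2907] [ 5.74  0.88 -6.76] [-4.8e-03 -1.0e-04 -1.0e+00] 0.00895176834429718 [-0.001  0.003 -0.    -0.001 -0.     0.002  0.001] [ 0.5  -1.48 -0.04]
[0.591  0.1447 0.2906] [ 5.5   1.53 -6.78] [-4.9e-03 -1.0e-04 -1.0e+00] 0.009083148715943094 [-0.001  0.     0.001  0.     0.001 -0.    -0.001] [ 0.44 -1.49  0.07]
[0.591  0.1446 0.2906] [ 4.57  1.64 -7.18] [-5.e-03 -1.e-04 -1.e+00] 0.008980982329470727 [-0.001  0.002 -0.001 -0.001  0.001  0.002 -0.001] [ 0.47 -1.52 -0.03]
```

```bash
python3 - <<'E'
from h import *
f=lambda: np.mean([(ctrl.hold(.05),ctrl.read_state()['force'])[1] for _ in range(3)],0)
W=np.load('st.npz')['W']; Y=.044; p0=np.array([.5933,.1455,.2950])
def go(p,v=.015,sf=8):
    r=ctrl.move_linear(p,vel=v,attitude=R(Y),stop_force=sf); F=f()-W; print(r,ctrl.read_state()['tool_pos'].round(4),F.round(2),ctrl.read_state()['tool_rot'][:,1].round(4)); return F
go([.5933,.1455,.2907]); go([.5933,.1455,.2935]); F=go(p0)
print(ctrl.read_state()['t'])
E
```

```text
False [0.5924 0.1452 0.2902] [-2.2  -0.65 -7.08] [-2.5e-03 -8.0e-04 -1.0e+00]
False [0.5927 0.1453 0.2931] [-4.35 -1.38 -8.86] [-1.6e-03 -5.0e-04 -1.0e+00]
False [0.5928 0.1453 0.2947] [-5.   -1.32 -9.7 ] [-1.4e-03 -5.0e-04 -1.0e+00]
16.9083
```

```bash
python3 - <<'E'
from h import *
f=lambda: np.mean([(ctrl.hold(.05),ctrl.read_state()['force'])[1] for _ in range(3)],0)
W=np.load('st.npz')['W']; Y=.044; p0=np.array([.5933,.1455,.2954]); d=-np.array([np.cos(Y),np.sin(Y),0])
for s in(0,.003,.006,.009,.012,.016,.02,.024,.028,.034,.04):
    r=ctrl.move_linear(p0+d*s,vel=.015,attitude=R(Y),stop_force=13 if s<.006 else 8); F=f()-W; st=ctrl.read_state(); print(s,r,st['tool_pos'].round(4),F.round(2))
    if r or np.hypot(*F[:2])>8 or F[2]<-11.5 or F[2]>-8.5: break
print(st['t'])
E
```

```text
0 False [0.5928 0.1453 0.2951] [-4.52 -0.65 -9.66]
0.003 False [0.5912 0.1452 0.2958] [  1.15  -0.87 -10.39]
0.006 False [0.5896 0.1451 0.2964] [  5.97  -0.71 -10.94]
0.009 False [0.5872 0.1452 0.2967] [  7.31  -0.25 -10.94]
0.012 False [0.5843 0.1453 0.2968] [  7.36   0.05 -11.08]
0.016 True [0.5785 0.1436 0.2932] [ 0.54  0.38 -0.19]
19.7417
```

```bash
python3 - <<'E'
from h import *
f=lambda: np.mean([(ctrl.hold(.05),ctrl.read_state()['force'])[1] for _ in range(3)],0)
W=np.load('st.npz')['W']; Y=.044; p0=np.array([.5933,.1455,.2955]); d=-np.array([np.cos(Y),np.sin(Y),0])
for s in(.02,.03,.11):
    r=ctrl.move_linear(p0+d*s,vel=.03 if s<.05 else .08,attitude=R(Y),stop_force=5); F=f()-W; st=ctrl.read_state(); print(s,r,st['tool_pos'].round(4),F.round(2))
    if r: break
print(st['t'],st['width'])
s=cams.snapshot('scene'); save('out',cv2.resize(s['img'][160:320,200:420],None,fx=3.5,fy=3.5))
E
```

```text
0.02 False [0.5734 0.1445 0.2954] [0.07 0.37 0.23]
0.03 False [0.5635 0.1441 0.2955] [-0.11  0.04  0.28]
0.11 False [0.4837 0.1407 0.2954] [-0.16  0.11 -0.19]
22.175 0.008595380628651093
```

View pics/out.png

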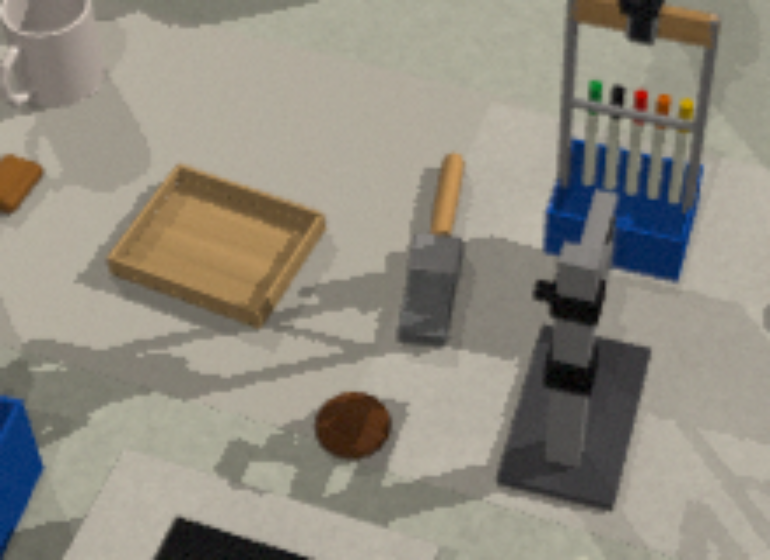

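```bash
python3 - <<'E'
from h import *
p=ctrl.read_state()['tool_pos']
ctrl.move_linear([p[0],p[1],.34],vel=.12)
ctrl.move_linear([.575,-.182,.34],vel=.12,attitude=R(-.079))
ctrl.move_linear([.575,-.182,.30],vel=.08); ctrl.hold(.3)
st=ctrl.read_state(); print(st['t'],st['tool_pos'],st['force'])
ims=[]
for n in('top','scene'):
    s=cams.snapshot(n); np.savez(n+'2',**s)
    u,v=proj(s,[.575,-.182,.06]).astype(int); print(n,u,v); c=s['img'][v-50:v+50,u-50:u+50]
    ims.append(cv2.resize(c,(400,400),interpolation=cv2.INTER_CUBIC))
save('over',np.hstack(ims))
E
```

```text
26.6417 [ 0.57518129 -0.18203033  0.30047144] [-0.50109228 -0.39904758 -3.16849995]
top 384 206
scene 259 219
```

View pics/over.png

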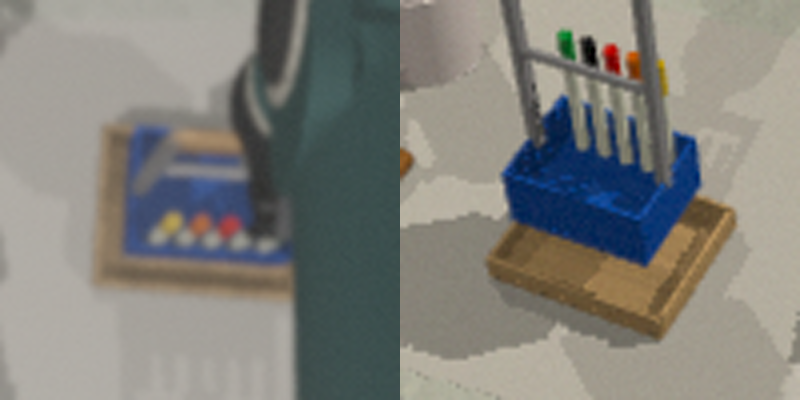

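```bash
python3 - <<'E'
from h import *
s=np.load('scene2.npz'); z=.0575
S=lambda u,v,z: onplane(s,209+u/4,169+v/4,z)
a,b,c=S(112,221,z),S(250,265,z),S(298,192,z)
A,B,C=S(103,174,z+.05),S(246,214,z+.05),S(299,138,z+.05)
for a,b,c in((a,b,c),(A,B,C)):
    print(a.round(3),b.round(3),c.round(3),'len',np.linalg.norm(b-a).round(3),np.linalg.norm(c-b).round(3),'centre',((a+c)/2).round(4),'yaw',np.arctan2(-(b-a)[0],(b-a)[1]).round(3))
tr=[S(*p,.022) for p in((338,208),(260,330),(90,258))]
print(np.round(tr,3),'tray c',((tr[0]+tr[2])/2).round(4))
E
```

```text
[ 0.611 -0.237  0.058] [ 0.617 -0.128  0.058] [ 0.543 -0.122  0.058] len 0.11 0.074 centre [ 0.5772 -0.1797  0.0575] yaw -0.048
[ 0.611 -0.237  0.108] [ 0.613 -0.128  0.108] [ 0.536 -0.121  0.108] len 0.109 0.077 centre [ 0.5733 -0.1787  0.1075] yaw -0.014
[[ 0.52  -0.103  0.022]
 [ 0.643 -0.112  0.022]
 [ 0.622 -0.255  0.022]] tray c [ 0.5712 -0.1787  0.022 ]
```

```bash
python3 - <<'E'
from h import *
print(ctrl.move_linear([.575,-.182,.256],vel=.05,stop_force=6))
ctrl.hold(.2); F0=ctrl.read_state()['force']
r=ctrl.move_linear([.575,-.182,.242],vel=.01,stop_force=2); ctrl.hold(.2)
st=ctrl.read_state(); print(r,st['t'],st['tool_pos'].round(4),(st['force']-F0).round(2),st['moment'].round(2))
s=cams.snapshot('scene'); np.savez('scene3',**s); save('down',cv2.resize(s['img'][150:290,170:350],None,fx=4,fy=4,interpolation=cv2.INTER_CUBIC))
E
```

```text
False
True 28.9917 [ 0.5748 -0.1815  0.2484] [-1.43 -0.07  8.38] [0.11 0.11 0.  ]
```

View pics/down.png

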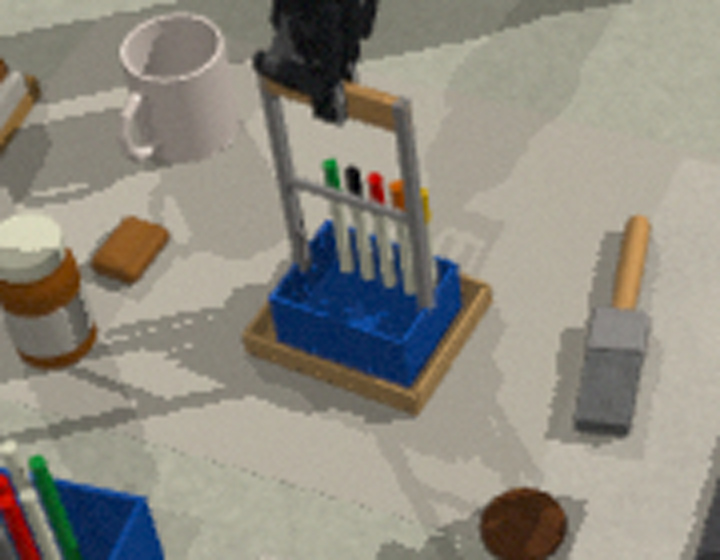

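```bash
python3 - <<'E'
from h import *
p=ctrl.read_state()['tool_pos']
ctrl.move_linear([p[0],p[1],p[2]+.0003],vel=.01); ctrl.hold(.2); print(ctrl.read_state()['force'])
effector.release(); ctrl.hold(.2); p=ctrl.read_state()['tool_pos']; print(p,ctrl.read_state()['force'])
ctrl.move_linear([p[0],p[1],.32],vel=.08,attitude=R(-.079)); ctrl.move_linear([p[0],p[1],.42],vel=.2); ctrl.hold(.3)
s=wrist('w_end'); t=cams.snapshot('scene'); st=ctrl.read_state(); print(st['t'],st['force'],st['width'])
save('end',np.hstack([cv2.resize(s['img'][50:350,170:470],(400,400)),cv2.resize(t['img'][160:280,200:320],(400,400))]))
E
```

```text
[ 0.57017504 -0.02607001 -1.056022  ]
[ 0.57479564 -0.18150566  0.24867829] [ 0.72027497 -0.47061451  0.62784694]
32.6167 [-0.08417291  0.34229638 -0.36392423] 0.08549334715374247
```

View pics/end.png

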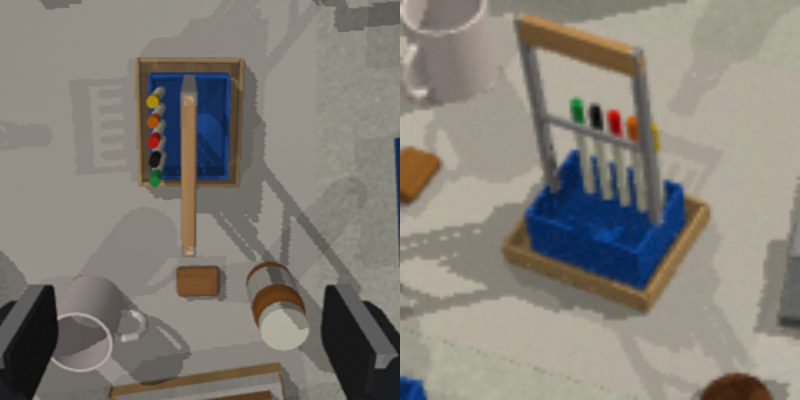

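The caddy stands flat inside the tray with a gap on every side. The gripper is clear and the bystanders look unmoved.

```bash
python3 -c "
from h import *
print(ctrl.finish_job())"
```

```text
the job is handed in; nothing more can be done
None
```

The caddy is off its hook and standing flat inside the tray, released, and I handed the job in at about 33 s of the 61 s allowed.

- **Lift:** I gripped the bar and weighed the caddy at about 4.0 N. I raised it until the spring catch read 9.7 N beyond that weight, about 13 mm of catch travel and short of the stop.
- **Draw-out:** The first try was cut short by my 5 N force limit. The arm sagged about 4 mm, leaving the bar about 1.5 mm below the tip's top and loaded sideways with about 5–6 N. I could not tell how much of that was the tip and how much was friction from the catch foot.
- **Second try:** I backed off, lifted again to 9.7 N and drew out. The most I read was about 7.4 N sideways and 11.1 N upward before the catch let go. After that the force was near zero.
- **Set-down:** The caddy touched down at the expected height. After contact the change in force peaked at about 8 N, of which roughly 4 N was the caddy's own weight. I eased that to about 1 N before opening the fingers.
- **Last checks:** The final pictures show the caddy upright in the tray with a gap on every side. The bystanders in view look unmoved, but I did not recheck the cup and the white marker. The gripper is open and clear, with the force on the tool near zero.

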